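# Lay four finished knives in their fitted presentation trays

### The job

Pack the four finished knives for delivery: lay each one gently into the presentation tray whose cut-out has its outline, blade along the blade's part of the cut-out and handle flat and fully down on the floor of its cut-out. Lower them in rather than dropping them, and leave the oil bottle and the eye loupe where they stand.

Things in the scene. Friction and masses are not known exactly. Their poses are not given: they have to be found in the camera images.
- cleaver: Cleaver lying flat: broad rectangular steel blade 96 x 49 mm with a hole near the tip, walnut handle 100 long, 28 wide, 22 thick. 240 g, balances 29 mm ahead of the origin. Origin: middle of the handle's underside; x to the point (x = 156 mm), y across to the spine (knife y -34 to 15), z up. Point roughly towards the robot; grip across the handle's parallel sides, x -25 to 25.
- skinner: Skinning knife lying flat: short broad round-bellied steel blade 67 x 43 mm, walnut handle 92 long, 30 wide, 22 thick. 170 g, balances 13 mm ahead of the origin. Origin: middle of the handle's underside; x to the point (x = 121 mm), y across to the spine (knife y -24 to 19), z up. Point roughly towards the robot; grip across the handle's parallel sides, x -25 to 25.
- slim: Slim knife lying flat: narrow tapering steel blade 96 x 16 mm, walnut handle 90 long, 22 wide, 20 thick. 120 g, balances 12 mm ahead of the origin. Origin: middle of the handle's underside; x to the point (x = 146 mm), y across to the spine (knife y -11 to 11), z up. Point roughly towards the robot; grip across the handle's parallel sides, x -25 to 25.
- hunter: Hunting knife lying flat: clip-point steel blade 96 x 29 mm, brass cross-guard 62 mm wide, walnut handle 100 long, 28 wide, 24 thick. 240 g, balances 13 mm ahead of the origin. Origin: middle of the handle's underside; x to the point (x = 154 mm), y across to the spine (knife y -31 to 31), z up. Point roughly towards the robot; grip across the handle's parallel sides, x -25 to 25.
- tray_cleaver: Fixed tray 252 x 96 mm, walnut rim 20 high, tan liner top 18 high, dark cut-out (broad rectangular blade; 8 mm room each side, 10 each end) with floor 12 high. Origin: centre of underside; x to the blade's end, away from the robot, y to the spine's side, z up. Seated cleaver: its origin at x -53, y 9.5, z 12 mm, axes parallel. Keep fingertips above liner and rim.
- tray_skinner: Fixed tray 252 x 96 mm, walnut rim 20 high, tan liner top 18 high, dark cut-out (short round-bellied blade; 8 mm room each side, 10 each end) with floor 12 high. Origin: centre of underside; x to the blade's end, away from the robot, y to the spine's side, z up. Seated skinner: its origin at x -37.5, y 2.5, z 12 mm, axes parallel. Keep fingertips above liner and rim.
- tray_slim: Fixed tray 252 x 96 mm, walnut rim 20 high, tan liner top 18 high, dark cut-out (narrow tapering blade; 8 mm room each side, 10 each end) with floor 12 high. Origin: centre of underside; x to the blade's end, away from the robot, y to the spine's side, z up. Seated slim: its origin at x -50.5, y 0, z 12 mm, axes parallel. Keep fingertips above liner and rim.
- tray_hunter: Fixed tray 252 x 96 mm, walnut rim 20 high, tan liner top 18 high, dark cut-out (clip point, cross-guard; 8 mm room each side, 10 each end) with floor 12 high. Origin: centre of underside; x to the blade's end, away from the robot, y to the spine's side, z up. Seated hunter: its origin at x -48, y 0, z 12 mm, axes parallel. Keep fingertips above liner and rim.
- oil_bottle: Small amber glass oil bottle with a black cap, 32 mm diameter x 72 mm high, standing among the knives. Origin: centre of its underside. To be left alone.
- loupe: Black eye loupe standing on its narrow end among the knives, 31 mm diameter x 28 mm high. Origin: centre of its underside. To be left alone.
There are look-alikes about, which are no part of the job. What is shaped like the skinner but green is not meant.

How it is judged:
At the end, for the whole second after the job is handed in: Each knife rests in the tray cut to its outline: handle within 13 mm along and 11 mm across of centred, flat (0.08 rad) and down on the cut-out's floor (2.5 mm), in line with the tray (0.2 rad), point to the point of the outline; all released and still (x of slim in the frame of tray_slim between -0.0635 and -0.0375 m and y of slim in the frame of tray_slim between -0.011 and 0.011 m and z of slim in the frame of tray_slim between 0.009 and 0.0145 m and angle between each of slim, hunter, cleaver, skinner's own z axis and vertical below 0.08 rad and angle between the x axis of slim and the x axis of tray_slim, either way round below 0.2 rad and x of tray_slim in the frame of slim above 0.01 m and linear speed of each of slim, hunter, cleaver, skinner below 0.02 m/s and x of hunter in the frame of tray_hunter between -0.061 and -0.035 m and y of hunter in the frame of tray_hunter between -0.011 and 0.011 m and z of hunter in the frame of tray_hunter between 0.009 and 0.0145 m and angle between the x axis of hunter and the x axis of tray_hunter, either way round below 0.2 rad and x of tray_hunter in the frame of hunter above 0.01 m and x of cleaver in the frame of tray_cleaver between -0.066 and -0.04 m and y of cleaver in the frame of tray_cleaver between -0.0015 and 0.0205 m and z of cleaver in the frame of tray_cleaver between 0.009 and 0.0145 m and angle between the x axis of cleaver and the x axis of tray_cleaver, either way round below 0.2 rad and x of tray_cleaver in the frame of cleaver above 0.01 m and x of skinner in the frame of tray_skinner between -0.0505 and -0.0245 m and y of skinner in the frame of tray_skinner between -0.0085 and 0.0135 m and z of skinner in the frame of tray_skinner between 0.009 and 0.0145 m and angle between the x axis of skinner and the x axis of tray_skinner, either way round below 0.2 rad and x of tray_skinner in the frame of skinner above 0.01 m); the robot touches nothing.
It fails at once if a knife is dropped or flung into its tray (faster than 0.6 m/s within 45 mm of its resting height) ((horizontal distance between slim and tray_slim below 0.1 m and z of slim in the frame of tray_slim below 0.057 m and linear speed of slim above 0.6 m/s) or (horizontal distance between hunter and tray_hunter below 0.1 m and z of hunter in the frame of tray_hunter below 0.057 m and linear speed of hunter above 0.6 m/s) or (horizontal distance between cleaver and tray_cleaver below 0.1 m and z of cleaver in the frame of tray_cleaver below 0.057 m and linear speed of cleaver above 0.6 m/s) or (horizontal distance between skinner and tray_skinner below 0.1 m and z of skinner in the frame of tray_skinner below 0.057 m and linear speed of skinner above 0.6 m/s)).
It fails at once if the oil bottle is pushed more than 30 mm or knocked over (distance of oil_bottle from where it was at the start of the episode above 0.03 m or angle between oil_bottle's own z axis and vertical above 0.6 rad).
It fails at once if the eye loupe is pushed more than 30 mm or knocked over (distance of loupe from where it was at the start of the episode above 0.03 m or angle between loupe's own z axis and vertical above 0.6 rad).
It also fails if it takes over 109 s, if anything falls off the work surface, if the arm or the gripper's body presses on something with over 40 N, if the wrist force passes 120 N, or if a joint passes its speed limit or range.

### The arm

A 6-joint arm with a two-finger parallel gripper is mounted at the origin on the work surface. World frame = base frame: x ahead of the robot, y to its left, z up, the work surface at z = 0. Lengths are in m, angles in rad, forces in N, time in s.
With the tool pointing down it reaches from about 0.425 to 0.95 m from the base axis. Payload 3.5 kg.
Tool frame: the origin (TCP) lies on the centre line of the jaws, within the pads' length; the fingertips stand 17 mm ahead of it and the grasp point (between the pads) lies 2 mm behind it; z points along the fingers, y is the line along which they close (so a half turn about z gives the same grasp; the last joint's range is limited). The gripper opens to 85 mm and grips with 20 to 120 N. Pads are 22 mm wide; open, the fingers measure 114 mm over their backs; the gripper's body (76 mm by 85 mm) begins 54 mm behind the grasp point. The pads swing forward as they close: fully open they stand 13 mm farther back than shut.
Start: joints at [-1.37, 0.286, 1.577, -0, 1.279, -0.15], TCP at [0.232, -0.634, 0.248] pointing down, gripper open.
Joint ranges: [-2.77, 2.77], [-0.9, 2.22], [0.21, 2.48], [-1.53, 4.67], [0.24, 2.81], [-2.84, 2.84]. Speed limits (rad/s): [2.79, 2.79, 3.14, 3.14, 3.14, 3.14].

### API

Orientations are given as a unit quaternion [x, y, z, w].
In Python, from plant import ctrl gives the robot as it stands. The module is installed in compiled form; this text tells all that it offers.
- The arm moves only by the tool drive_tool, never from a script. Its argument "moves" is a list of rows, each a list of 3 entries, a list of its own where there are three numbers: the turn, a rotation vector about the tool's x, y, z in rad, then the shift along the tool's x, y, z in m, then the finger opening in m, from 0 to 0.0854. A call has 1 to 5 rows; each row shifts and turns the commanded pose from where the row before left it, along the tool's axes as they then stand; what a row does not reach is not made up. A row lasts 1/8 s, in which the tool goes at most 62.5 mm and 10.7 degrees, less where a joint would pass 70% of its speed; a pose out of reach is approached as far as the arm can. A call with a gripper value outside its range is refused whole. The fingers move at their own pace and stop on an object; "grip_force" is the grip in N (left out, the last holds). Time passes only in rows, so rows that do not move let the fingers close. It gives the time, the measured TCP pose, the force, the opening and the grip force at its end, in the units of the state.
- ctrl.get_state(): the state, without advancing time (a new reading comes with each control period).
- ctrl.read_camera(name): name is "scene" or "top"; returns a dict with "image" (400x640x3 uint8, red, green, blue), "fx", "fy", "cx", "cy" (pixels), "R" (3x3) and "t" (3): a world point X has camera coordinates R X + t. Camera axes: x right, y down, z forward; pixel columns grow to the right and rows downward; lengths in m; the calibration is good to about 2 mm. A picture is of the moment at which its call begins. There is no depth.
- ctrl.sign_off(): hands the job in; it is judged then, once.
The state is a dict: "time": time; "qpos": joint angles; "dq": joint speeds; "joint_efforts": joint torques, N m; "eef_pos": TCP position; "tcp_rot": TCP orientation; "contact_force": force on the tool from outside, world axes, zero at the start; "wrist_torque": the same for the moment, N m; "opening": opening from 0.0 (shut) to 1.0 (fully open); "finger_force": force on a finger pad.
Only numpy, scipy, OpenCV 4.12 (cv2) and the standard library are available. Lean on these libraries where they do the work, as an engineer would, in place of code of your own. Each camera call takes 0.05 s, during which the arm holds its last target. There are 200 camera calls.

## Working session

There is one attempt and no reset: what is moved stays moved. The work goes in short steps, Python scripts to look and compute and a tool call to move; the robot and the scene stay as the last step left them, time stands still between calls to the robot, and variables do not carry over. Pictures are saved under pics/ and viewed, at most 14 in all, crops included, and the job is handed in when it is done.

Besides the shell and the picture viewer there is one more tool, called after "Request:" as name([rows], argument=value, ...), one row to a line, values as JSON. drive_tool: Moves the arm, as the interface text tells. Its arguments: {"type":"object","properties":{"moves":{"type":"array","items":{"type":"array"}},"grip_force":{"type":"number"}},"required":["moves"]}

```bash
mkdir -p pics; python3 - <<'E'
from plant import ctrl
import cv2,json,numpy as np
for n in("top","scene"):
    c=ctrl.read_camera(n); cv2.imwrite(f"pics/{n}0.png",c["image"][:,:,::-1])
    print(n,{k:np.round(v,4).tolist() for k,v in c.items() if k!="image"})
print(ctrl.get_state())
E
```

```text
top {'fx': 458.6483, 'fy': 458.6483, 'cx': 316.7302, 'cy': 204.3114, 'R': [[0.0043, -0.9999, -0.0136], [-0.99, -0.0024, -0.1407], [0.1407, 0.014, -0.99]], 't': [-0.0562, 0.4955, 1.3369]}
scene {'fx': 374.2414, 'fy': 374.2414, 'cx': 314.2029, 'cy': 199.9939, 'R': [[0.4898, 0.8718, -0.0083], [0.7146, -0.407, -0.5689], [-0.4994, 0.2727, -0.8223]], 't': [-0.1783, -0.3547, 1.2224]}
{'time': 0.1, 'qpos': array([-1.37002271e+00,  2.87150602e-01,  1.57804479e+00, -4.32607042e-05,
        1.27858061e+00, -1.50003478e-01]), 'dq': array([-1.12658612e-06, -2.86058671e-03, -3.37394261e-03, -4.97321758e-04,
        2.41566205e-03, -1.37549655e-03]), 'joint_efforts': array([ 7.55901638e-04, -4.07296765e+01, -2.93700385e+01, -1.66098339e-04,
        3.42748310e-03,  2.40624800e-07]), 'eef_pos': array([ 0.23185222, -0.63333569,  0.24702874]), 'tcp_rot': array([ 9.84657137e-01,  1.74496790e-01, -4.84091432e-05, -1.09079626e-03]), 'contact_force': array([ 0.10308593, -0.37299333, -0.98824022]), 'wrist_torque': array([-0.00835814, -0.03070347,  0.0189315 ]), 'finger_force': 0.0, 'opening': 1.0051187480448545}
```

View pics/top0.png

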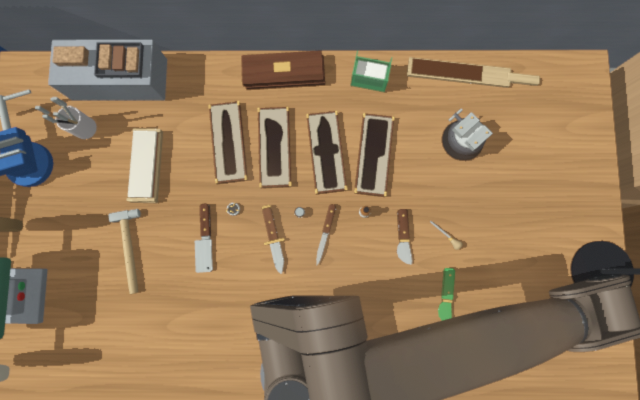

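View pics/scene0.png

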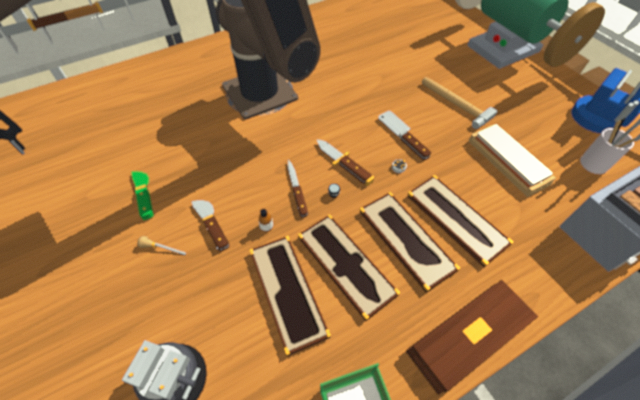

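The top view has +x up and +y left. It shows four trays at v≈150: (228,140), (274,147), (327,152) and (374,153). The knives are at v≈240:
- cleaver at (204,240)
- hunter at (274,240)
- slim at (327,235)
- skinner at (404,235), with a green look-alike at (447,295)

There are small round things at (233,209), (299,212) and (365,212). Next I'll enlarge these areas.

```bash
python3 - <<'E'
import cv2
im=cv2.imread("pics/top0.png")
def crop(n,u,v,w,h,s):
    c=cv2.resize(im[v:v+h,u:u+w],None,fx=s,fy=s,interpolation=cv2.INTER_CUBIC)
    for k in range(0,w,10):
        cv2.line(c,(k*s,0),(k*s,12 if k%50==0 else 5),(255,255,255),1)
        if k%20==0: cv2.putText(c,str(u+k),(k*s,22),0,.35,(255,255,255),1)
    for k in range(0,h,10):
        cv2.line(c,(0,k*s),(8,k*s),(255,255,255),1); cv2.putText(c,str(v+k),(10,k*s+4),0,.35,(255,255,255),1)
    cv2.imwrite(f"pics/{n}.png",c)
crop("trays",205,97,195,103,4)
crop("knA",190,198,130,80,6)
crop("knB",300,198,130,80,6)
E
```

```text
(no output)
```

View pics/trays.png

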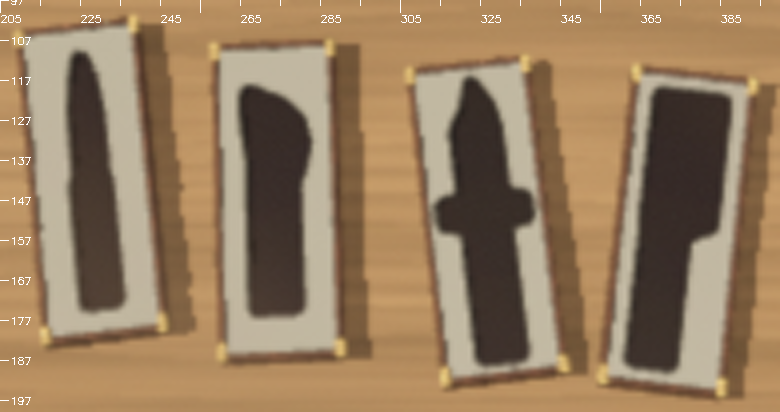

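View pics/knA.png

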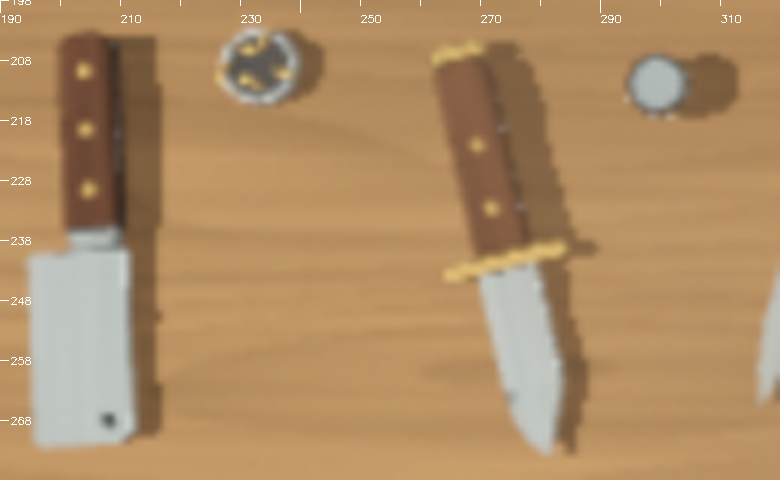

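View pics/knB.png

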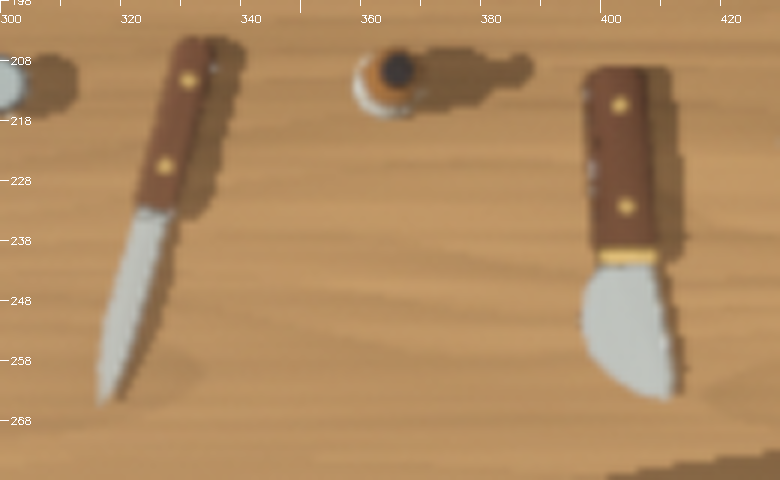

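The contents are clear now.
- **Trays, left to right:** slim, skinner (belly to the right), hunter (guard notches), cleaver (rectangle stepping right).
- **Look-alikes:**
  - skinner: brown at (404,225), taken; green at (447,295), rejected.
  - pin jar: at (233,209), not the loupe.
- **Leave alone:** grey-topped loupe at (299,212), amber bottle with black cap at (365,212).

Next I'll work out the poses.

```bash
cat > h.py <<'E'
import numpy as np
from plant import ctrl
from scipy.spatial.transform import Rotation as Ro
C=dict(fx=458.6483,cx=316.7302,cy=204.3114,R=np.array([[0.0043,-0.9999,-0.0136],[-0.99,-0.0024,-0.1407],[0.1407,0.014,-0.99]]),t=np.array([-0.0562,0.4955,1.3369]))
def px2w(u,v,z):
    d=C['R'].T@np.array([(u-C['cx'])/C['fx'],(v-C['cy'])/C['fx'],1]); o=-C['R'].T@C['t']
    return o+d*(z-o[2])/d[2]
def go(x,y,yaw,z):
    "shift/turn in tool axes from present pose to tool-down target; turn about z first"
    s=ctrl.get_state(); R=Ro.from_quat(s['tcp_rot']); xa=R.as_matrix()[:,0]; psi=np.arctan2(xa[1],xa[0])
    d=np.array([x,y,z])-s['eef_pos']
    for name,p in(("before turn",psi),("after turn",yaw)):
        c,n=np.cos(p),np.sin(p); print(name,np.round([c*d[0]+n*d[1],n*d[0]-c*d[1],-d[2]],4))
    dt=psi-yaw
    print("t",round(s['time'],2),"pos",s['eef_pos'].round(4),"psi",psi.round(4),"turn z",round(dt,3),"or",round(dt-np.sign(dt)*2*np.pi,3),"q6",s['qpos'][5].round(2),"open",round(s['opening'],3),"tilt",np.round(R.as_matrix()[:2,2],3))
E
python3 - <<'E'
from h import *
T=dict(slim=[(22,35),(133,24),(45,336),(162,323)],skinner=[(214,50),(329,47),(221,353),(340,348)],hunter=[(409,76),(525,64),(445,377),(563,364)],cleaver=[(636,72),(752,86),(603,374),(720,387)])
off=dict(slim=(-.0505,0),skinner=(-.0375,.0025),hunter=(-.048,0),cleaver=(-.053,.0095))
for n,p in T.items():
    w=np.array([px2w(205+a/4-.375,97+b/4-.375,.02) for a,b in p]); c=w.mean(0)
    d=(w[0]+w[1]-w[2]-w[3])/2; y=np.arctan2(d[1],d[0]); R=np.array([[np.cos(y),-np.sin(y)],[np.sin(y),np.cos(y)]])
    print("tray",n,c[:2].round(4),"yaw",y.round(3),"len",np.linalg.norm(d).round(3),"wid",np.linalg.norm(w[0]-w[1]).round(3),"seat origin",(c[:2]+R@off[n]).round(4))
K=dict(cleaver=(190,.022,(84,38),(87,228),(86,131),.1),hunter=(190,.024,(456,48),(505,260),(479.5,150),.104),slim=(300,.02,(193,40),(153,210),(174,122),.09),skinner=(300,.022,(616,68),(627,257),(621,158),.096))
for n,(u0,z,a,b,m,L) in K.items():
    A,B,M=[px2w(u0+p[0]/6-.42,198+p[1]/6-.42,z) for p in(a,b,m)]
    d=B-A; print(n,M[:2].round(4),"yaw",np.arctan2(d[1],d[0]).round(3),"len",np.linalg.norm(d).round(4),L)
E
```

```text
tray slim [0.6946 0.2233] yaw 0.116 len 0.24 wid 0.087 seat origin [0.6445 0.2175]
tray skinner [0.6788 0.0794] yaw 0.047 len 0.24 wid 0.09 seat origin [0.6412 0.0802]
tray hunter [ 0.6625 -0.0819] yaw 0.121 len 0.239 wid 0.091 seat origin [ 0.6149 -0.0877]
tray cleaver [ 0.6551 -0.2295] yaw -0.118 len 0.239 wid 0.09 seat origin [ 0.6036 -0.2139]
cleaver [0.4507 0.2856] yaw -3.087 len 0.0961 0.1
hunter [0.4415 0.0872] yaw -2.897 len 0.1096 0.104
slim [ 0.4565 -0.0902] yaw 2.913 len 0.0881 0.09
skinner [ 0.4388 -0.313 ] yaw -3.106 len 0.0946 0.096
```

```bash
python3 - <<'E'
from h import *
for n,u0,p,M,L in(("cleaver",190,(83,441),(.4507,.2856),.156),("hunter",190,(548,452),(.4415,.0872),.154),("slim",300,(99,403),(.4565,-.0902),.146),("skinner",300,(668,397),(.4388,-.313),.121)):
    for z in(.008,.012):
        d=px2w(u0+p[0]/6-.42,198+p[1]/6-.42,z)[:2]-M; print(n,z,np.linalg.norm(d).round(4),L,"yaw",np.arctan2(d[1],d[0]).round(3))
print("skinner");go(.4258,-.3135,.035,.15)
E
```

```text
cleaver 0.008 0.1542 0.156 yaw -3.135
cleaver 0.012 0.1542 0.156 yaw -3.129
hunter 0.008 0.1535 0.154 yaw -2.91
hunter 0.012 0.1535 0.154 yaw -2.908
slim 0.008 0.1446 0.146 yaw 2.881
slim 0.012 0.1446 0.146 yaw 2.882
skinner 0.008 0.1202 0.121 yaw -2.948
skinner 0.012 0.1201 0.121 yaw -2.954
skinner
before turn [ 0.292  -0.2337  0.097 ]
after turn [ 0.205  -0.3129  0.097 ]
t 0.1 pos [ 0.2319 -0.6333  0.247 ] psi 0.3508 turn z 0.316 or -5.967 q6 -0.15 open 1.005 tilt [-0.     0.002]
```

Request:
drive_tool([
  [[0, 0, 0.158], [0, 0, 0], 0.06],
  [[0, 0, 0.158], [0, 0, 0], 0.06],
  [[0, 0, 0], [0.026, -0.039, 0.012], 0.06],
  [[0, 0, 0], [0.026, -0.039, 0.012], 0.06],
  [[0, 0, 0], [0.026, -0.039, 0.012], 0.06],
], grip_force=60)

```text
time: 0.72
eef_pos: [0.3062, -0.5127, 0.2113]
tcp_rot: [1.0, 0.017, -0.0, -0.001]
contact_force: [0.4, 0.6, -0.5]
opening: 0.7
finger_force: 0.0
```

Request:
drive_tool([
  [[0, 0, 0], [0.026, -0.039, 0.012], 0.06],
  [[0, 0, 0], [0.026, -0.039, 0.012], 0.06],
  [[0, 0, 0], [0.026, -0.039, 0.012], 0.06],
  [[0, 0, 0], [0.026, -0.039, 0.012], 0.06],
  [[0, 0, 0], [0.026, -0.039, 0.012], 0.06],
])

```text
time: 1.35
eef_pos: [0.4294, -0.3132, 0.1516]
tcp_rot: [1.0, 0.017, -0.0, -0.0]
contact_force: [0.7, -0.9, -0.5]
opening: 0.706
finger_force: 0.0
```

```bash
python3 -c "
from h import *
go(.4258,-.3135,.035,.027)"
```

```text
before turn [-0.0036  0.0002  0.1246]
after turn [-0.0036  0.0002  0.1246]
t 1.35 pos [ 0.4294 -0.3132  0.1516] psi 0.0346 turn z -0.0 or 6.283 q6 0.71 open 0.706 tilt [-0.  0.]
```

Request:
drive_tool([
  [[0, 0, 0], [-0.0036, 0, 0.05], 0.06],
  [[0, 0, 0], [0, 0, 0.05], 0.06],
  [[0, 0, 0], [0, 0, 0.0246], 0.06],
  [[0, 0, 0], [0, 0, 0], 0.0],
  [[0, 0, 0], [0, 0, 0], 0.0],
])

```text
time: 1.98
eef_pos: [0.4259, -0.3155, 0.0287]
tcp_rot: [1.0, 0.017, 0.0, 0.001]
contact_force: [-0.2, -0.1, -0.6]
opening: 0.333
finger_force: 61.9
```

Request:
drive_tool([
  [[0, 0, 0], [0, 0, 0], 0.0],
  [[0, 0, 0], [0, 0, 0], 0.0],
  [[0, 0, 0], [0, 0, 0], 0.0],
])

```text
time: 2.35
eef_pos: [0.4256, -0.3152, 0.0283]
tcp_rot: [1.0, 0.017, 0.0, 0.0]
contact_force: [0.6, -0.2, -0.6]
opening: 0.327
finger_force: 62.3
```

Request:
drive_tool([
  [[0, 0, 0], [0, 0, -0.03], 0.0],
  [[0, 0, 0], [0, 0, -0.05], 0.0],
  [[0, 0, 0], [0, 0, -0.055], 0.0],
  [[0, 0, 0], [0.0269, -0.0431, 0], 0.0],
  [[0, 0, 0], [0.0269, -0.0431, 0], 0.0],
])

```text
time: 2.98
eef_pos: [0.4769, -0.2267, 0.1642]
tcp_rot: [1.0, 0.016, 0.001, 0.001]
contact_force: [0.4, -0.5, -1.8]
opening: 0.333
finger_force: 62.0
```

Request:
drive_tool([
  [[0, 0, 0], [0.0269, -0.0431, 0], 0.0],
  [[0, 0, 0], [0.0269, -0.0431, 0], 0.0],
  [[0, 0, 0], [0.0269, -0.0431, 0], 0.0],
  [[0, 0, 0], [0.0269, -0.0431, 0], 0.0],
  [[0, 0, 0], [0.0269, -0.0431, 0], 0.0],
])

```text
time: 3.6
eef_pos: [0.6036, -0.0053, 0.1628]
tcp_rot: [1.0, 0.017, 0.0, 0.0]
contact_force: [1.0, -0.9, -1.3]
opening: 0.324
finger_force: 62.0
```

Request:
drive_tool([
  [[0, 0, 0], [0.0269, -0.0431, 0], 0.0],
  [[0, 0, 0], [0.0269, -0.0431, 0], 0.0],
  [[0, 0, -0.1], [0, 0, 0], 0.0],
  [[0, 0, -0.18], [0, 0, 0], 0.0],
  [[0, 0, -0.18], [0, 0, 0], 0.0],
])

```text
time: 4.22
eef_pos: [0.6536, 0.0815, 0.1623]
tcp_rot: [0.969, 0.248, -0.0, -0.0]
contact_force: [-0.0, 0.7, -2.0]
opening: 0.327
finger_force: 62.0
```

Request:
drive_tool([
  [[0, 0, -0.18], [0, 0, 0], 0.0],
  [[0, 0, -0.18], [0, 0, 0], 0.0],
  [[0, 0, -0.18], [0, 0, 0], 0.0],
  [[0, 0, -0.18], [0, 0, 0], 0.0],
  [[0, 0, -0.18], [0, 0, 0], 0.0],
])

```text
time: 4.85
eef_pos: [0.6535, 0.0812, 0.1624]
tcp_rot: [0.765, 0.645, -0.0, -0.0]
contact_force: [0.3, 1.0, -2.2]
opening: 0.328
finger_force: 62.0
```

Request:
drive_tool([
  [[0, 0, -0.18], [0, 0, 0], 0.0],
  [[0, 0, -0.18], [0, 0, 0], 0.0],
  [[0, 0, -0.18], [0, 0, 0], 0.0],
  [[0, 0, -0.18], [0, 0, 0], 0.0],
  [[0, 0, -0.18], [0, 0, 0], 0.0],
])

```text
time: 5.48
eef_pos: [0.6536, 0.0812, 0.1624]
tcp_rot: [0.408, 0.913, -0.0, -0.0]
contact_force: [-0.2, 0.3, -2.0]
opening: 0.33
finger_force: 62.0
```

Request:
drive_tool([
  [[0, 0, -0.18], [0, 0, 0], 0.0],
  [[0, 0, -0.18], [0, 0, 0], 0.0],
  [[0, 0, -0.18], [0, 0, 0], 0.0],
  [[0, 0, -0.1], [0, 0, 0], 0.0],
  [[0, 0, -0.074], [0, 0, 0], 0.0],
])

```text
time: 6.1
eef_pos: [0.6535, 0.0811, 0.1624]
tcp_rot: [0.065, 0.998, -0.0, -0.0]
contact_force: [0.4, 0.2, -1.4]
opening: 0.328
finger_force: 62.0
```

```bash
python3 -c "
from h import *
import cv2
go(.6542,.0808,.047+np.pi,.041)
a=ctrl.read_camera('top')['image'][80:220,190:350,::-1]; b=ctrl.read_camera('scene')['image'][150:330,300:540,::-1]
a=cv2.resize(a,None,fx=2.5,fy=2.5,interpolation=2);b=cv2.resize(b,None,fx=1.66,fy=1.66,interpolation=2)
p=np.zeros((350,800,3),np.uint8);p[:a.shape[0],:400]=a[:350];p[:b.shape[0],400:400+b.shape[1]]=b
cv2.imwrite('pics/p1.png',p)"
```

```text
before turn [-0.0007 -0.0002  0.1214]
after turn [-0.0006 -0.0004  0.1214]
t 6.1 pos [0.6535 0.0811 0.1624] psi 3.0113 turn z -0.177 or 6.106 q6 -1.47 open 0.328 tilt [-0.001  0.   ]
```

View pics/p1.png

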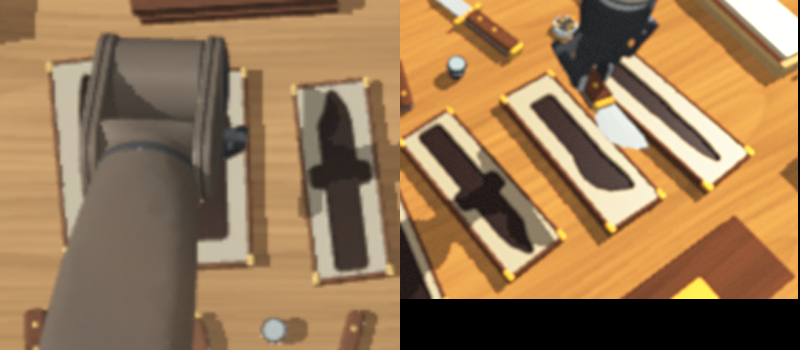

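The picture shows the skinner held level over its tray, with the blade tip at about (640,130). One 0.177 rad turn is still missing. I'll finish the turn and lower it.

Request:
drive_tool([
  [[0, 0, -0.177], [0, 0, 0], 0.0],
  [[0, 0, 0], [-0.0006, -0.0004, 0.045], 0.0],
  [[0, 0, 0], [0, 0, 0.04], 0.0],
  [[0, 0, 0], [0, 0, 0.02], 0.0],
  [[0, 0, 0], [0, 0, 0.011], 0.0],
])

```text
time: 6.82
eef_pos: [0.6543, 0.0808, 0.0458]
tcp_rot: [-0.022, 1.0, 0.0, -0.001]
contact_force: [0.4, -0.2, -1.6]
opening: 0.329
finger_force: 62.0
```

Request:
drive_tool([
  [[0, 0, 0], [0, 0, 0.005], 0.0],
  [[0, 0, 0], [0, 0, 0], 0.0],
  [[0, 0, 0], [0, 0, 0], 0.0],
])

```text
time: 7.2
eef_pos: [0.6555, 0.0807, 0.0432]
tcp_rot: [-0.022, 1.0, -0.0, 0.001]
contact_force: [0.6, -0.0, -1.8]
opening: 0.329
finger_force: 62.0
```

```bash
python3 -c "
from h import *
go(.6542,.0808,.047+np.pi,.041);print(ctrl.get_state()['contact_force'])"
```

```text
before turn [0.0013 0.0001 0.0022]
after turn [0.0013 0.0001 0.0022]
t 7.2 pos [0.6555 0.0807 0.0432] psi -3.0975 turn z -6.286 or -0.003 q6 -1.65 open 0.329 tilt [ 0.003 -0.   ]
[ 0.59329414 -0.04187062 -1.82350104]
```

Request:
drive_tool([
  [[0, 0, 0], [0, 0, 0.001], 0.0],
  [[0, 0, 0], [0, 0, 0.001], 0.0],
  [[0, 0, 0], [0, 0, 0], 0.0],
])

```text
time: 7.58
eef_pos: [0.6548, 0.0808, 0.0404]
tcp_rot: [-0.022, 1.0, -0.0, 0.0]
contact_force: [-1.4, -0.4, 0.1]
opening: 0.329
finger_force: 62.3
```

```bash
python3 -c "
from h import *
import cv2
go(.6542,.0808,.047+np.pi,.041)
s=ctrl.get_state();print(s['contact_force'],s['wrist_torque'])
b=ctrl.read_camera('scene')['image'][130:270,330:520,::-1]
cv2.imwrite('pics/p2.png',cv2.resize(b,None,fx=4,fy=4,interpolation=2))"
```

```text
before turn [ 0.0006  0.     -0.0006]
after turn [ 0.0006  0.     -0.0006]
t 7.58 pos [0.6548 0.0808 0.0404] psi -3.0973 turn z -6.286 or -0.003 q6 -1.65 open 0.329 tilt [0.001 0.   ]
[-1.41440311 -0.39418039  0.12976554] [0.01516806 0.11401234 0.01961759]
```

View pics/p2.png

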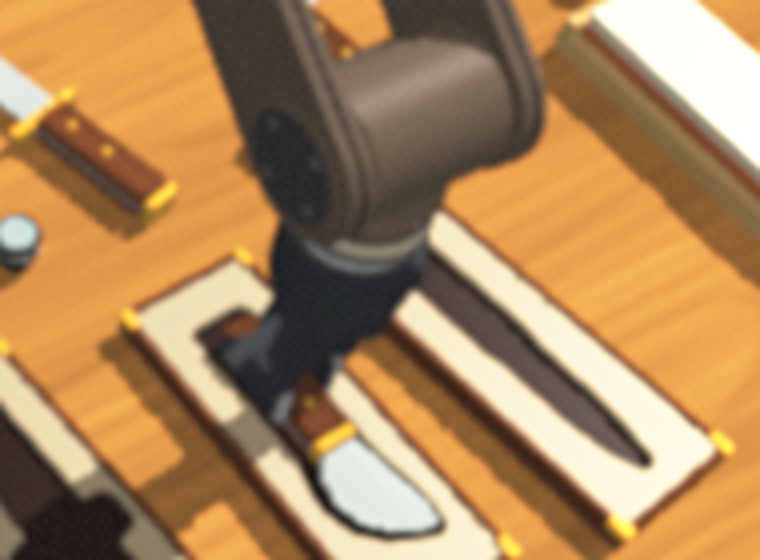

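The skinner sits in its cut-out, with the blade inside the dark outline at about (375,480), and its weight has come off the gripper. I'll release it.

Request:
drive_tool([
  [[0, 0, 0], [0, 0, 0], 0.05],
  [[0, 0, 0], [0, 0, 0], 0.05],
  [[0, 0, 0], [0, 0, -0.015], 0.05],
  [[0, 0, 0], [0, 0, -0.045], 0.06],
  [[0, 0, 0], [0, 0, -0.045], 0.06],
])

```text
time: 8.25
eef_pos: [0.6545, 0.0807, 0.1466]
tcp_rot: [-0.022, 1.0, -0.0, 0.0]
contact_force: [-0.5, -0.2, -0.1]
opening: 0.707
finger_force: 0.0
```

```bash
python3 -c "
from h import *
go(.4337,.0853,-2.905,.027)"
```

```text
before turn [0.2203 0.0143 0.1196]
after turn [0.2135 0.0562 0.1196]
t 8.25 pos [0.6545 0.0807 0.1466] psi -3.0974 turn z -0.192 or 6.091 q6 -1.65 open 0.707 tilt [ 0. -0.]
```

Request:
drive_tool([
  [[0, 0, -0.096], [0, 0, 0], 0.06],
  [[0, 0, -0.096], [0, 0, 0], 0.06],
  [[0, 0, 0], [0.0427, 0.0112, 0], 0.06],
  [[0, 0, 0], [0.0427, 0.0112, 0], 0.06],
  [[0, 0, 0], [0.0427, 0.0112, 0], 0.06],
])

```text
time: 8.88
eef_pos: [0.5212, 0.0835, 0.1459]
tcp_rot: [-0.118, 0.993, -0.0, 0.001]
contact_force: [0.7, -0.2, 0.2]
opening: 0.701
finger_force: 0.0
```

Request:
drive_tool([
  [[0, 0, 0], [0.0427, 0.0112, 0], 0.06],
  [[0, 0, 0], [0.0427, 0.0112, 0], 0.06],
  [[0, 0, 0], [0, 0, 0.03], 0.06],
  [[0, 0, 0], [0, 0, 0.03], 0.06],
  [[0, 0, 0], [0, 0, 0], 0.06],
])

```text
time: 9.5
eef_pos: [0.4323, 0.0853, 0.0838]
tcp_rot: [-0.118, 0.993, 0.0, -0.002]
contact_force: [0.5, 0.1, 0.3]
opening: 0.699
finger_force: 0.0
```

```bash
python3 -c "
from h import *
go(.4337,.0853,-2.905,.027)"
```

```text
before turn [-0.0014 -0.0003  0.0568]
after turn [-0.0014 -0.0003  0.0568]
t 9.5 pos [0.4323 0.0853 0.0838] psi -2.9054 turn z -0.0 or 6.283 q6 -1.84 open 0.699 tilt [-0.004  0.   ]
```

Request:
drive_tool([
  [[0, 0, 0], [0, 0, 0.037], 0.06],
  [[0, 0, 0], [0, 0, 0.02], 0.06],
  [[0, 0, 0], [0, 0, 0], 0.06],
  [[0, 0, 0], [0, 0, 0], 0.0],
  [[0, 0, 0], [0, 0, 0], 0.0],
])

```text
time: 10.12
eef_pos: [0.4355, 0.0853, 0.0298]
tcp_rot: [-0.118, 0.993, -0.0, 0.002]
contact_force: [5.1, 0.8, -1.0]
opening: 0.306
finger_force: 59.8
```

Request:
drive_tool([
  [[0, 0, 0], [0, 0, 0], 0.0],
  [[0, 0, 0], [0, 0, 0], 0.0],
  [[0, 0, 0], [0, 0, 0], 0.0],
])

```text
time: 10.5
eef_pos: [0.4355, 0.0852, 0.0297]
tcp_rot: [-0.118, 0.993, -0.0, 0.002]
contact_force: [-1.5, -0.4, 6.0]
opening: 0.309
finger_force: 60.5
```

```bash
python3 -c "
from h import *
go(.6149+.008,-.0877+.001,.121,.041)"
```

```text
before turn [-0.1419 -0.211  -0.0113]
after turn [ 0.1653  0.1933 -0.0113]
t 10.5 pos [0.4355 0.0852 0.0297] psi -2.9053 turn z -3.026 or 3.257 q6 -1.84 open 0.309 tilt [ 0.003 -0.   ]
```

Request:
drive_tool([
  [[0, 0, 0], [0, 0, -0.03], 0.0],
  [[0, 0, 0], [0, 0, -0.05], 0.0],
  [[0, 0, 0], [0, 0, -0.05], 0.0],
  [[0, 0, 0], [-0.028, -0.0422, 0], 0.0],
  [[0, 0, 0], [-0.028, -0.0422, 0], 0.0],
])

```text
time: 11.12
eef_pos: [0.509, 0.0158, 0.1594]
tcp_rot: [-0.118, 0.993, -0.0, 0.002]
contact_force: [0.2, 0.3, -3.4]
opening: 0.31
finger_force: 59.9
```

Request:
drive_tool([
  [[0, 0, 0], [-0.028, -0.0422, 0], 0.0],
  [[0, 0, 0], [-0.028, -0.0422, 0], 0.0],
  [[0, 0, 0], [-0.028, -0.0422, 0], 0.0],
  [[0, 0, 0.1], [0, 0, 0], 0.0],
  [[0, 0, 0.177], [0, 0, 0], 0.0],
])

```text
time: 11.75
eef_pos: [0.619, -0.0877, 0.1568]
tcp_rot: [0.024, 1.0, 0.0, -0.001]
contact_force: [-0.1, -0.4, -3.2]
opening: 0.304
finger_force: 60.0
```

Request:
drive_tool([
  [[0, 0, 0.18], [0, 0, 0], 0.0],
  [[0, 0, 0.18], [0, 0, 0], 0.0],
  [[0, 0, 0.18], [0, 0, 0], 0.0],
  [[0, 0, 0.18], [0, 0, 0], 0.0],
  [[0, 0, 0.18], [0, 0, 0], 0.0],
])

```text
time: 12.38
eef_pos: [0.6187, -0.0869, 0.1572]
tcp_rot: [0.456, 0.89, -0.0, -0.001]
contact_force: [-0.1, 0.1, -1.9]
opening: 0.31
finger_force: 60.0
```

Request:
drive_tool([
  [[0, 0, 0.18], [0, 0, 0], 0.0],
  [[0, 0, 0.18], [0, 0, 0], 0.0],
  [[0, 0, 0.18], [0, 0, 0], 0.0],
  [[0, 0, 0.18], [0, 0, 0], 0.0],
  [[0, 0, 0.18], [0, 0, 0], 0.0],
])

```text
time: 13.0
eef_pos: [0.6187, -0.0869, 0.1572]
tcp_rot: [0.798, 0.603, -0.0, -0.001]
contact_force: [0.2, -0.8, -3.1]
opening: 0.306
finger_force: 60.0
```

Request:
drive_tool([
  [[0, 0, 0.18], [0, 0, 0], 0.0],
  [[0, 0, 0.18], [0, 0, 0], 0.0],
  [[0, 0, 0.18], [0, 0, 0], 0.0],
  [[0, 0, 0.18], [0, 0, 0], 0.0],
  [[0, 0, 0.18], [0, 0, 0], 0.0],
])

```text
time: 13.62
eef_pos: [0.6186, -0.0869, 0.1572]
tcp_rot: [0.981, 0.196, -0.001, -0.0]
contact_force: [-0.7, -0.4, -2.3]
opening: 0.305
finger_force: 60.0
```

Request:
drive_tool([
  [[0, 0, 0.18], [0, 0, 0], 0.0],
  [[0, 0, 0.1], [0, 0, 0], 0.0],
  [[0, 0, 0], [0, 0, 0.04], 0.0],
])

```text
time: 14.0
eef_pos: [0.622, -0.0879, 0.1215]
tcp_rot: [0.998, 0.06, 0.004, 0.002]
contact_force: [0.4, -0.1, -3.3]
opening: 0.305
finger_force: 60.0
```

```bash
python3 -c "
from h import *
go(.6209,-.087,.121,.0415)"
```

```text
before turn [-0.001  -0.0011  0.08  ]
after turn [-0.001  -0.0011  0.08  ]
t 14.0 pos [ 0.622  -0.0879  0.1215] psi 0.1204 turn z -0.001 or 6.283 q6 1.15 open 0.305 tilt [ 0.009 -0.003]
```

Request:
drive_tool([
  [[0, 0, 0], [0.0022, 0, 0.035], 0.0],
  [[0, 0, 0], [0, 0, 0.022], 0.0],
  [[0, 0, 0], [0, 0, 0.012], 0.0],
  [[0, 0, 0], [0, 0, 0.004], 0.0],
  [[0, 0, 0], [0, 0, 0], 0.0],
])

```text
time: 14.62
eef_pos: [0.6222, -0.0871, 0.0457]
tcp_rot: [0.998, 0.06, 0.001, 0.0]
contact_force: [-0.6, 0.3, -2.3]
opening: 0.306
finger_force: 60.0
```

```bash
python3 -c "
from h import *
import cv2
go(.6209,-.087,.121,.0415)
b=ctrl.read_camera('scene')['image'][170:330,270:460,::-1]
cv2.imwrite('pics/p3.png',cv2.resize(b,None,fx=3,fy=3,interpolation=2))"
```

```text
before turn [-0.0013 -0.0002  0.0042]
after turn [-0.0013 -0.0002  0.0042]
t 14.62 pos [ 0.6222 -0.0871  0.0457] psi 0.1208 turn z -0.0 or 6.283 q6 1.15 open 0.306 tilt [ 0.002 -0.   ]
```

View pics/p3.png

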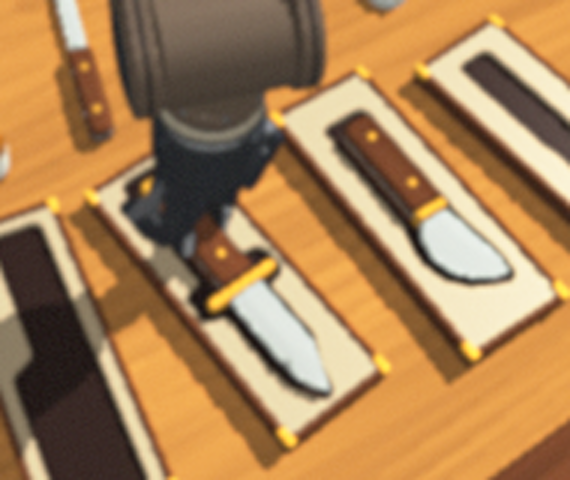

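The skinner is seated well. The hunter is about 4 mm above its floor and lined up with the outline, guard at about (245,285). I'll lower it and release.

Request:
drive_tool([
  [[0, 0, 0], [0, 0, 0.002], 0.0],
  [[0, 0, 0], [0, 0, 0.001], 0.0],
  [[0, 0, 0], [0, 0, 0.001], 0.0],
  [[0, 0, 0], [0, 0, 0], 0.0],
  [[0, 0, 0], [0, 0, 0], 0.0],
])

```text
time: 15.3
eef_pos: [0.6217, -0.087, 0.0418]
tcp_rot: [0.998, 0.06, 0.0, 0.0]
contact_force: [-2.1, 1.0, 6.5]
opening: 0.306
finger_force: 60.9
```

Request:
drive_tool([
  [[0, 0, 0], [0, 0, 0], 0.05],
  [[0, 0, 0], [0, 0, 0], 0.05],
  [[0, 0, 0], [0, 0, -0.015], 0.05],
  [[0, 0, 0], [0, 0, -0.045], 0.06],
  [[0, 0, 0], [0, 0, -0.045], 0.06],
])

```text
time: 15.92
eef_pos: [0.6215, -0.0869, 0.1475]
tcp_rot: [0.998, 0.06, 0.0, 0.0]
contact_force: [1.4, 0.7, 1.0]
opening: 0.703
finger_force: 0.0
```

```bash
python3 -c "
from h import *
go(.4468,-.0877,-.247,.027)"
```

```text
before turn [-0.1735 -0.0202  0.1205]
after turn [-0.1692  0.0435  0.1205]
t 15.93 pos [ 0.6215 -0.0869  0.1475] psi 0.1207 turn z 0.368 or -5.915 q6 1.15 open 0.703 tilt [ 0. -0.]
```

Request:
drive_tool([
  [[0, 0, 0.123], [0, 0, 0], 0.06],
  [[0, 0, 0.123], [0, 0, 0], 0.06],
  [[0, 0, 0.122], [0, 0, 0], 0.06],
  [[0, 0, 0], [-0.0423, 0.0109, 0], 0.06],
  [[0, 0, 0], [-0.0423, 0.0109, 0], 0.06],
])

```text
time: 16.55
eef_pos: [0.5337, -0.0874, 0.1466]
tcp_rot: [0.992, -0.123, 0.001, 0.0]
contact_force: [0.6, 0.2, 0.2]
opening: 0.702
finger_force: 0.0
```

Request:
drive_tool([
  [[0, 0, 0], [-0.0423, 0.0109, 0], 0.06],
  [[0, 0, 0], [-0.0423, 0.0109, 0], 0.06],
  [[0, 0, 0], [0, 0, 0.03], 0.06],
  [[0, 0, 0], [0, 0, 0.03], 0.06],
  [[0, 0, 0], [0, 0, 0], 0.06],
])

```text
time: 17.18
eef_pos: [0.4453, -0.0872, 0.0846]
tcp_rot: [0.992, -0.123, -0.002, -0.001]
contact_force: [-0.5, 0.0, -0.1]
opening: 0.706
finger_force: 0.0
```

```bash
python3 -c "
from h import *
go(.4468,-.0877,-.247,.027)"
```

```text
before turn [0.0016 0.0002 0.0576]
after turn [0.0016 0.0002 0.0576]
t 17.18 pos [ 0.4453 -0.0872  0.0846] psi -0.2473 turn z -0.0 or 6.283 q6 1.4 open 0.706 tilt [-0.004  0.002]
```

Request:
drive_tool([
  [[0, 0, 0], [0, 0, 0.038], 0.06],
  [[0, 0, 0], [0, 0, 0.0205], 0.06],
  [[0, 0, 0], [0, 0, 0], 0.06],
  [[0, 0, 0], [0, 0, 0], 0.0],
  [[0, 0, 0], [0, 0, 0], 0.0],
])

```text
time: 17.8
eef_pos: [0.4481, -0.0883, 0.0289]
tcp_rot: [0.992, -0.123, 0.002, 0.0]
contact_force: [-0.5, 0.0, 0.1]
opening: 0.283
finger_force: 0.1
```

Request:
drive_tool([
  [[0, 0, 0], [0, 0, 0], 0.0],
  [[0, 0, 0], [0, 0, 0], 0.0],
  [[0, 0, 0], [0, 0, 0], 0.0],
])

```text
time: 18.18
eef_pos: [0.4482, -0.0883, 0.0291]
tcp_rot: [0.992, -0.123, 0.001, 0.0]
contact_force: [-1.1, 0.2, 6.7]
opening: 0.232
finger_force: 59.5
```

```bash
python3 -c "
from h import *
s=ctrl.get_state()['eef_pos']; a=((s[:2]-np.array([.4565,-.0902]))@[np.cos(2.895),np.sin(2.895)]); print('offset',a)
go(.6445+a*np.cos(.116),.2175+a*np.sin(.116),.116+np.pi,.15)"
```

```text
offset 0.00854691043548232
before turn [ 0.1236 -0.3476 -0.1209]
after turn [-0.239   0.2811 -0.1209]
t 18.18 pos [ 0.4482 -0.0883  0.0291] psi -0.2471 turn z -3.505 or 2.778 q6 1.4 open 0.232 tilt [ 0.003 -0.001]
```

Request:
drive_tool([
  [[0, 0, 0], [0, 0, -0.03], 0.0],
  [[0, 0, 0], [0, 0, -0.05], 0.0],
  [[0, 0, 0], [0, 0, -0.05], 0.0],
  [[0, 0, 0], [0.0155, -0.0434, 0], 0.0],
  [[0, 0, 0], [0.0155, -0.0434, 0], 0.0],
])

```text
time: 18.8
eef_pos: [0.4991, -0.0107, 0.1589]
tcp_rot: [0.992, -0.124, 0.002, 0.0]
contact_force: [0.4, -0.3, -1.0]
opening: 0.232
finger_force: 59.2
```

Request:
drive_tool([
  [[0, 0, 0], [0.0155, -0.0434, 0], 0.0],
  [[0, 0, 0], [0.0155, -0.0434, 0], 0.0],
  [[0, 0, 0], [0.0155, -0.0434, 0], 0.0],
  [[0, 0, 0], [0.0155, -0.0434, 0], 0.0],
  [[0, 0, 0], [0.0155, -0.0434, 0], 0.0],
])

```text
time: 19.42
eef_pos: [0.6268, 0.1816, 0.1572]
tcp_rot: [0.992, -0.123, -0.0, 0.0]
contact_force: [0.1, 0.1, -1.8]
opening: 0.234
finger_force: 59.1
```

Request:
drive_tool([
  [[0, 0, 0], [0.0155, -0.0434, 0], 0.0],
  [[0, 0, -0.18], [0, 0, 0], 0.0],
  [[0, 0, -0.18], [0, 0, 0], 0.0],
  [[0, 0, -0.18], [0, 0, 0], 0.0],
  [[0, 0, -0.18], [0, 0, 0], 0.0],
])

```text
time: 20.05
eef_pos: [0.6516, 0.2186, 0.157]
tcp_rot: [0.971, 0.237, -0.0, -0.0]
contact_force: [1.2, -0.0, -1.0]
opening: 0.234
finger_force: 59.2
```

Request:
drive_tool([
  [[0, 0, -0.18], [0, 0, 0], 0.0],
  [[0, 0, -0.18], [0, 0, 0], 0.0],
  [[0, 0, -0.18], [0, 0, 0], 0.0],
  [[0, 0, -0.18], [0, 0, 0], 0.0],
  [[0, 0, -0.18], [0, 0, 0], 0.0],
])

```text
time: 20.68
eef_pos: [0.6516, 0.2186, 0.157]
tcp_rot: [0.772, 0.636, -0.0, -0.0]
contact_force: [-0.2, 0.8, -0.6]
opening: 0.236
finger_force: 59.2
```

Request:
drive_tool([
  [[0, 0, -0.18], [0, 0, 0], 0.0],
  [[0, 0, -0.18], [0, 0, 0], 0.0],
  [[0, 0, -0.18], [0, 0, 0], 0.0],
  [[0, 0, -0.18], [0, 0, 0], 0.0],
  [[0, 0, -0.18], [0, 0, 0], 0.0],
])

```text
time: 21.3
eef_pos: [0.6516, 0.2185, 0.157]
tcp_rot: [0.418, 0.908, -0.0, -0.0]
contact_force: [0.1, -0.4, -1.4]
opening: 0.234
finger_force: 59.2
```

Request:
drive_tool([
  [[0, 0, -0.18], [0, 0, 0], 0.0],
  [[0, 0, -0.18], [0, 0, 0], 0.0],
  [[0, 0, -0.18], [0, 0, 0], 0.0],
  [[0, 0, -0.18], [0, 0, 0], 0.0],
  [[0, 0, -0.18], [0, 0, 0], 0.0],
])

```text
time: 21.92
eef_pos: [0.6516, 0.2185, 0.157]
tcp_rot: [-0.019, 1.0, -0.0, -0.0]
contact_force: [-0.4, 0.2, -0.5]
opening: 0.24
finger_force: 59.2
```

Request:
drive_tool([
  [[0, 0, -0.085], [0, 0, 0], 0.0],
  [[0, 0, 0], [0, 0, 0], 0.0],
])

```text
time: 22.18
eef_pos: [0.6516, 0.2185, 0.1571]
tcp_rot: [-0.058, 0.998, -0.0, -0.0]
contact_force: [-0.0, 0.1, -0.7]
opening: 0.233
finger_force: 59.2
```

```bash
python3 -c "
from h import *
a=.0085
go(.6445+a*np.cos(.116),.2175+a*np.sin(.116),.116+np.pi,.0415)"
```

```text
before turn [-0.0013 -0.0002  0.1156]
after turn [-0.0013 -0.0002  0.1156]
t 22.18 pos [0.6516 0.2185 0.1571] psi -3.0264 turn z -6.284 or -0.001 q6 -1.51 open 0.233 tilt [-0.001 -0.   ]
```

Request:
drive_tool([
  [[0, 0, 0], [-0.0013, 0, 0.045], 0.0],
  [[0, 0, 0], [0, 0, 0.035], 0.0],
  [[0, 0, 0], [0, 0, 0.02], 0.0],
  [[0, 0, 0], [0, 0, 0.01], 0.0],
  [[0, 0, 0], [0, 0, 0.002], 0.0],
])

```text
time: 22.8
eef_pos: [0.6536, 0.2188, 0.0455]
tcp_rot: [-0.058, 0.998, 0.0, 0.0]
contact_force: [0.8, 0.8, -0.7]
opening: 0.234
finger_force: 59.2
```

Request:
drive_tool([
  [[0, 0, 0], [0, 0, 0.002], 0.0],
  [[0, 0, 0], [0, 0, 0.001], 0.0],
  [[0, 0, 0], [0, 0, 0.0005], 0.0],
  [[0, 0, 0], [0, 0, 0], 0.0],
  [[0, 0, 0], [0, 0, 0], 0.0],
])

```text
time: 23.42
eef_pos: [0.6533, 0.2187, 0.0419]
tcp_rot: [-0.058, 0.998, 0.0, 0.0]
contact_force: [-0.2, -0.3, -1.2]
opening: 0.23
finger_force: 59.2
```

```bash
python3 -c "
from h import *
import cv2
a=.0085
go(.6445+a*np.cos(.116),.2175+a*np.sin(.116),.116+np.pi,.0415)
b=ctrl.read_camera('scene')['image'][130:280,360:530,::-1]
cv2.imwrite('pics/p4.png',cv2.resize(b,None,fx=3,fy=3,interpolation=2))"
```

```text
before turn [ 0.0004 -0.0002  0.0004]
after turn [ 0.0004 -0.0002  0.0004]
t 23.43 pos [0.6533 0.2187 0.0419] psi -3.0254 turn z -6.283 or 0.0 q6 -1.51 open 0.23 tilt [0. 0.]
```

View pics/p4.png

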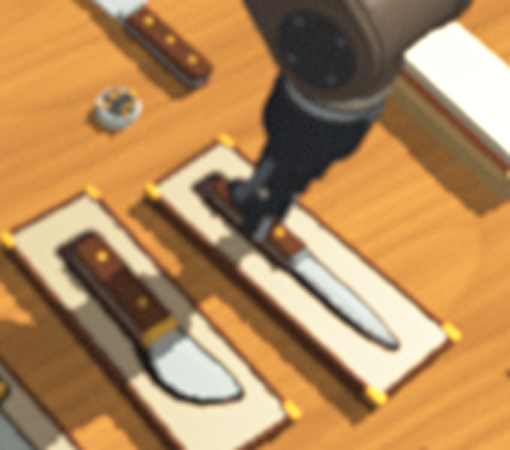

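The slim knife lies in its outline, with the tip at about (392,342). I'll lower it the last millimetre and release.

Request:
drive_tool([
  [[0, 0, 0], [0, 0, 0.001], 0.0],
  [[0, 0, 0], [0, 0, 0], 0.0],
  [[0, 0, 0], [0, 0, 0], 0.05],
  [[0, 0, 0], [0, 0, 0], 0.05],
  [[0, 0, 0], [0, 0, -0.015], 0.05],
])

```text
time: 24.1
eef_pos: [0.652, 0.2185, 0.0545]
tcp_rot: [-0.058, 0.998, -0.0, -0.002]
contact_force: [-0.0, -0.1, -0.0]
opening: 0.584
finger_force: 0.0
```

Request:
drive_tool([
  [[0, 0, 0], [0, 0, -0.045], 0.06],
  [[0, 0, 0], [0, 0, -0.045], 0.06],
  [[0, 0, 0.048], [0, 0, 0], 0.06],
  [[0, 0, 0], [0, 0, 0], 0.06],
])

```text
time: 24.6
eef_pos: [0.6538, 0.2188, 0.1477]
tcp_rot: [-0.034, 0.999, 0.0, 0.001]
contact_force: [-0.5, -1.0, -0.1]
opening: 0.704
finger_force: 0.0
```

```bash
python3 -c "
from h import *
go(.4288,.2841,-3.073,.0275)"
```

```text
before turn [0.2199 0.0806 0.1202]
after turn [0.22   0.0805 0.1202]
t 24.6 pos [0.6538 0.2188 0.1477] psi -3.0728 turn z 0.0 or -6.283 q6 -1.46 open 0.704 tilt [0.003 0.   ]
```

Request:
drive_tool([
  [[0, 0, 0], [0.044, 0.0161, 0], 0.06],
  [[0, 0, 0], [0.044, 0.0161, 0], 0.06],
  [[0, 0, 0], [0.044, 0.0161, 0], 0.06],
  [[0, 0, 0], [0.044, 0.0161, 0], 0.06],
  [[0, 0, 0], [0.044, 0.0161, 0], 0.06],
])

```text
time: 25.22
eef_pos: [0.4263, 0.2841, 0.1451]
tcp_rot: [-0.034, 0.999, -0.0, -0.001]
contact_force: [-0.3, 0.4, 0.9]
opening: 0.7
finger_force: 0.0
```

Request:
drive_tool([
  [[0, 0, 0], [0, 0, 0.04], 0.06],
  [[0, 0, 0], [0, 0, 0.04], 0.06],
  [[0, 0, 0], [0, 0, 0], 0.06],
  [[0, 0, 0], [0, 0, 0], 0.06],
])

```text
time: 25.72
eef_pos: [0.4289, 0.2843, 0.0667]
tcp_rot: [-0.034, 0.999, 0.0, 0.0]
contact_force: [0.3, -0.2, 0.9]
opening: 0.703
finger_force: 0.0
```

```bash
python3 -c "
from h import *
go(.4288,.2841,-3.073,.0275)"
```

```text
before turn [ 0.0001 -0.0002  0.0392]
after turn [ 0.0001 -0.0002  0.0392]
t 25.73 pos [0.4289 0.2843 0.0667] psi -3.0731 turn z -0.0 or 6.283 q6 -1.25 open 0.703 tilt [0.001 0.   ]
```

Request:
drive_tool([
  [[0, 0, 0], [0, 0, 0.025], 0.06],
  [[0, 0, 0], [0, 0, 0.0145], 0.06],
  [[0, 0, 0], [0, 0, 0], 0.06],
  [[0, 0, 0], [0, 0, 0], 0.0],
  [[0, 0, 0], [0, 0, 0], 0.0],
])

```text
time: 26.35
eef_pos: [0.4292, 0.2845, 0.0276]
tcp_rot: [-0.034, 0.999, 0.0, 0.001]
contact_force: [3.6, 3.5, -1.1]
opening: 0.309
finger_force: 60.7
```

Request:
drive_tool([
  [[0, 0, 0], [0, 0, 0], 0.0],
  [[0, 0, 0], [0, 0, 0], 0.0],
  [[0, 0, 0], [0, 0, 0], 0.0],
], grip_force=80)

```text
time: 26.72
eef_pos: [0.4293, 0.2845, 0.0276]
tcp_rot: [-0.034, 0.999, 0.0, 0.001]
contact_force: [-0.1, -0.9, 6.8]
opening: 0.301
finger_force: 81.9
```

```bash
python3 -c "
from h import *
s=ctrl.get_state()['eef_pos']; a=((s[:2]-np.array([.4507,.2856]))@[np.cos(-3.073),np.sin(-3.073)]); print('offset',a)
go(.6036+a*np.cos(-.118),-.2139+a*np.sin(-.118),-.118,.15)"
```

```text
offset 0.021434445569352988
before turn [-0.1609 -0.5131 -0.1224]
after turn [ 0.2532  0.4744 -0.1224]
t 26.73 pos [0.4293 0.2845 0.0276] psi -3.0733 turn z -2.955 or 3.328 q6 -1.25 open 0.301 tilt [0.002 0.001]
```

Request:
drive_tool([
  [[0, 0, 0], [0, 0, -0.03], 0.0],
  [[0, 0, 0], [0, 0, -0.05], 0.0],
  [[0, 0, 0], [0, 0, -0.05], 0.0],
  [[0, 0, 0], [-0.0146, -0.0466, 0], 0.0],
  [[0, 0, 0], [-0.0146, -0.0466, 0], 0.0],
])

```text
time: 27.35
eef_pos: [0.4637, 0.1924, 0.1565]
tcp_rot: [-0.035, 0.999, 0.0, 0.0]
contact_force: [1.0, 0.3, -3.2]
opening: 0.301
finger_force: 80.9
```

Request:
drive_tool([
  [[0, 0, 0], [-0.0146, -0.0466, 0], 0.0],
  [[0, 0, 0], [-0.0146, -0.0466, 0], 0.0],
  [[0, 0, 0], [-0.0146, -0.0466, 0], 0.0],
  [[0, 0, 0], [-0.0146, -0.0466, 0], 0.0],
  [[0, 0, 0], [-0.0146, -0.0466, 0], 0.0],
])

```text
time: 27.98
eef_pos: [0.552, -0.0358, 0.1551]
tcp_rot: [-0.034, 0.999, 0.0, -0.001]
contact_force: [0.3, 0.3, -2.5]
opening: 0.3
finger_force: 80.9
```

Request:
drive_tool([
  [[0, 0, 0], [-0.0146, -0.0466, 0], 0.0],
  [[0, 0, 0], [-0.0146, -0.0466, 0], 0.0],
  [[0, 0, 0], [-0.0146, -0.0466, 0], 0.0],
  [[0, 0, 0], [-0.0146, -0.0466, 0], 0.0],
  [[0, 0, 0.088], [0, 0, 0], 0.0],
])

```text
time: 28.6
eef_pos: [0.6235, -0.2198, 0.1549]
tcp_rot: [0.013, 1.0, -0.0, -0.0]
contact_force: [-0.4, 1.1, -1.9]
opening: 0.304
finger_force: 80.9
```

Request:
drive_tool([
  [[0, 0, 0.18], [0, 0, 0], 0.0],
  [[0, 0, 0.18], [0, 0, 0], 0.0],
  [[0, 0, 0.18], [0, 0, 0], 0.0],
  [[0, 0, 0.18], [0, 0, 0], 0.0],
  [[0, 0, 0.18], [0, 0, 0], 0.0],
])

```text
time: 29.22
eef_pos: [0.6225, -0.2159, 0.1546]
tcp_rot: [0.446, 0.895, 0.0, -0.001]
contact_force: [-0.5, -0.6, -2.3]
opening: 0.299
finger_force: 80.9
```

Request:
drive_tool([
  [[0, 0, 0.18], [0, 0, 0], 0.0],
  [[0, 0, 0.18], [0, 0, 0], 0.0],
  [[0, 0, 0.18], [0, 0, 0], 0.0],
  [[0, 0, 0.18], [0, 0, 0], 0.0],
  [[0, 0, 0.18], [0, 0, 0], 0.0],
])

```text
time: 29.85
eef_pos: [0.6225, -0.2159, 0.1546]
tcp_rot: [0.791, 0.612, -0.001, -0.001]
contact_force: [-0.6, -0.3, -2.2]
opening: 0.304
finger_force: 80.9
```

Request:
drive_tool([
  [[0, 0, 0.18], [0, 0, 0], 0.0],
  [[0, 0, 0.18], [0, 0, 0], 0.0],
  [[0, 0, 0.18], [0, 0, 0], 0.0],
  [[0, 0, 0.18], [0, 0, 0], 0.0],
  [[0, 0, 0.18], [0, 0, 0], 0.0],
])

```text
time: 30.48
eef_pos: [0.6225, -0.2159, 0.1546]
tcp_rot: [0.978, 0.206, -0.001, -0.001]
contact_force: [-0.5, -0.9, -2.1]
opening: 0.3
finger_force: 80.9
```

Request:
drive_tool([
  [[0, 0, 0.18], [0, 0, 0], 0.0],
  [[0, 0, 0.18], [0, 0, 0], 0.0],
  [[0, 0, 0.18], [0, 0, 0], 0.0],
  [[0, 0, 0], [0, 0, 0], 0.0],
])

```text
time: 30.98
eef_pos: [0.6226, -0.216, 0.1548]
tcp_rot: [0.998, -0.058, -0.001, -0.001]
contact_force: [-0.3, 0.1, -2.7]
opening: 0.296
finger_force: 80.9
```

```bash
python3 -c "
from h import *
a=.0214
go(.6036+a*np.cos(-.118),-.2139+a*np.sin(-.118),-.118,.041)"
```

```text
before turn [0.0023 0.0002 0.1138]
after turn [0.0023 0.0002 0.1138]
t 30.98 pos [ 0.6226 -0.216   0.1548] psi -0.116 turn z 0.002 or -6.281 q6 1.2 open 0.296 tilt [-0.002  0.001]
```

Request:
drive_tool([
  [[0, 0, 0], [0.0023, 0, 0.045], 0.0],
  [[0, 0, 0], [0, 0, 0.035], 0.0],
  [[0, 0, 0], [0, 0, 0.02], 0.0],
  [[0, 0, 0], [0, 0, 0.01], 0.0],
  [[0, 0, 0], [0, 0, 0], 0.0],
])

```text
time: 31.6
eef_pos: [0.6258, -0.2167, 0.0462]
tcp_rot: [0.998, -0.059, -0.0, -0.0]
contact_force: [0.6, 0.9, -2.4]
opening: 0.3
finger_force: 80.9
```

Request:
drive_tool([
  [[0, 0, 0], [0, 0, 0.002], 0.0],
  [[0, 0, 0], [0, 0, 0.001], 0.0],
  [[0, 0, 0], [0, 0, 0.001], 0.0],
  [[0, 0, 0], [0, 0, 0], 0.0],
])

```text
time: 32.1
eef_pos: [0.6257, -0.2167, 0.0424]
tcp_rot: [0.998, -0.059, 0.0, 0.0]
contact_force: [0.8, -0.2, -2.1]
opening: 0.3
finger_force: 80.9
```

```bash
python3 -c "
from h import *
import cv2
a=.0214
go(.6036+a*np.cos(-.118),-.2139+a*np.sin(-.118),-.118,.0396)
b=ctrl.read_camera('scene')['image'][190:370,200:400,::-1]
cv2.imwrite('pics/p5.png',cv2.resize(b,None,fx=3,fy=3,interpolation=2))"
```

```text
before turn [-0.0009 -0.0002  0.0028]
after turn [-0.0009 -0.0002  0.0028]
t 32.1 pos [ 0.6257 -0.2167  0.0424] psi -0.1181 turn z -0.0 or 6.283 q6 1.2 open 0.3 tilt [ 0. -0.]
```

View pics/p5.png

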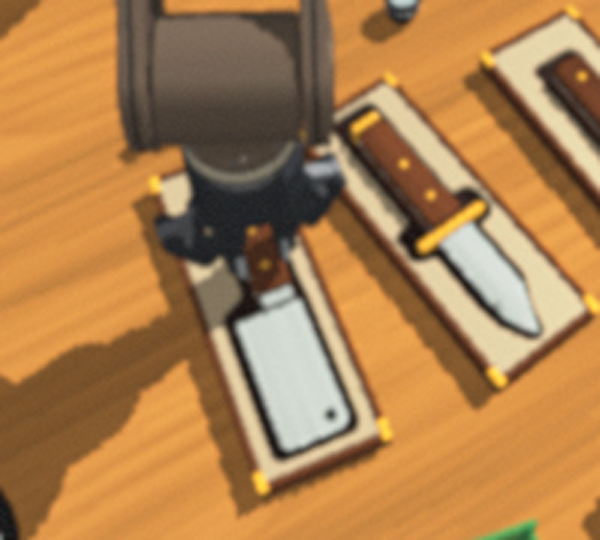

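The cleaver blade is inside its outline, with its hole at about (330,412). It needs to go down about 2.5 mm more.

Request:
drive_tool([
  [[0, 0, 0], [0, 0, 0.001], 0.0],
  [[0, 0, 0], [0, 0, 0.001], 0.0],
  [[0, 0, 0], [0, 0, 0.001], 0.0],
  [[0, 0, 0], [0, 0, 0], 0.0],
  [[0, 0, 0], [0, 0, 0], 0.0],
])

```text
time: 32.78
eef_pos: [0.6258, -0.2168, 0.0397]
tcp_rot: [0.998, -0.059, 0.0, 0.0]
contact_force: [-2.4, 0.8, 1.4]
opening: 0.3
finger_force: 81.3
```

Request:
drive_tool([
  [[0, 0, 0], [0, 0, 0], 0.05],
  [[0, 0, 0], [0, 0, 0], 0.05],
  [[0, 0, 0], [0, 0, -0.015], 0.05],
  [[0, 0, 0], [0, 0, -0.05], 0.06],
  [[0, 0, 0], [0, 0, -0.055], 0.06],
])

```text
time: 33.4
eef_pos: [0.6254, -0.2166, 0.1607]
tcp_rot: [0.998, -0.059, -0.0, -0.0]
contact_force: [0.3, 0.7, 1.1]
opening: 0.709
finger_force: 0.0
```

Request:
drive_tool([
  [[0, 0, 0], [0, 0.05, -0.02], 0.06],
  [[0, 0, 0], [0, 0.05, -0.02], 0.06],
  [[0, 0, 0], [0, 0.05, -0.02], 0.06],
  [[0, 0, 0], [0, 0.05, 0], 0.06],
  [[0, 0, 0], [0, 0.05, 0], 0.06],
])

```text
time: 34.02
eef_pos: [0.5962, -0.4668, 0.2216]
tcp_rot: [0.998, -0.059, 0.001, 0.001]
contact_force: [0.8, 0.0, 0.7]
opening: 0.701
finger_force: 0.0
```

Request:
drive_tool([
  [[0, 0, 0], [-0.02, 0.05, 0], 0.06],
  [[0, 0, 0], [-0.02, 0.05, 0], 0.06],
  [[0, 0, 0], [0, 0, 0], 0.06],
  [[0, 0, 0], [0, 0, 0], 0.06],
])

```text
time: 34.52
eef_pos: [0.5448, -0.5594, 0.22]
tcp_rot: [0.998, -0.059, 0.0, 0.0]
contact_force: [-0.2, 0.5, -0.3]
opening: 0.709
finger_force: 0.0
```

```bash
python3 -c "
from h import *
import cv2
b=ctrl.read_camera('top')['image'][97:225,205:400,::-1]
cv2.imwrite('pics/p6.png',cv2.resize(b,None,fx=4,fy=4,interpolation=2))
b=ctrl.read_camera('scene')['image'][150:360,230:530,::-1]
cv2.imwrite('pics/p7.png',cv2.resize(b,None,fx=2.6,fy=2.6,interpolation=2))"
```

```text
(no output)
```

View pics/p6.png

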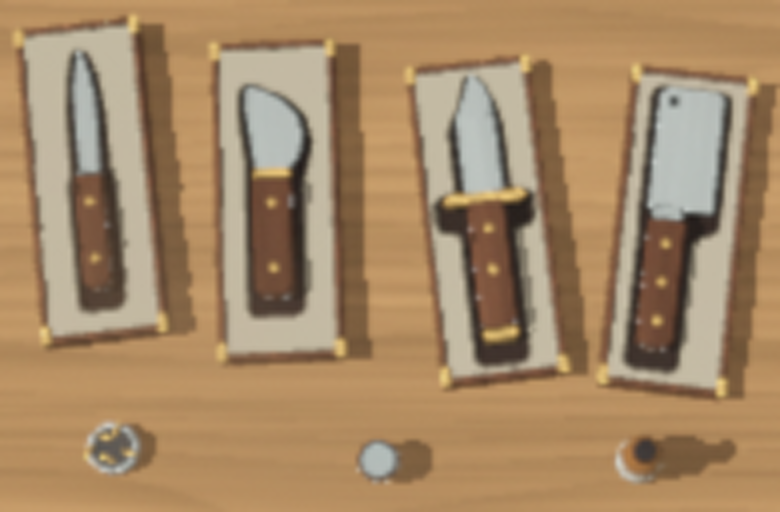

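View pics/p7.png

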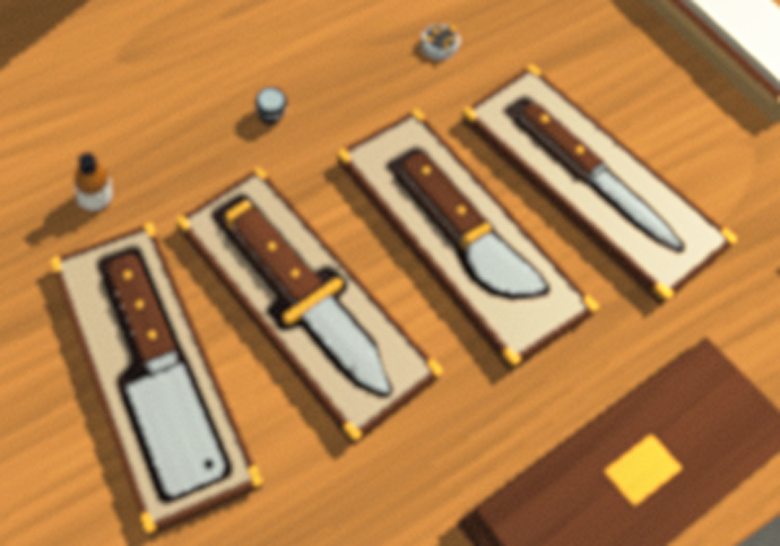

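Both views show all four knives in their outlines, with the bottle, loupe and pin jar unmoved. The hunter looks a little forward, so I'll check the numbers before handing in.

```bash
python3 -c "
from h import *
# butt and handle-front points on handle tops
D=dict(slim=((95,290),(90,176),.032,.045,.045,(.6946,.2233),.116,-.0505,0),skinner=((273,297),(271,177),.034,.046,.046,(.6788,.0794),.047,-.0375,.0025),hunter=((501,340),(484,200),.036,.05,.05,(.6625,-.0819),.121,-.048,0),cleaver=((654,350),(667,215),.034,.05,.05,(.6551,-.2295),-.118,-.053,.0095))
for n,(b,f,z,lb,lf,c,y,ox,oy) in D.items():
    P=[px2w(205+q[0]/4-.375,97+q[1]/4-.375,z)[:2]-c for q in(b,f)]
    R=np.array([[np.cos(y),np.sin(y)],[-np.sin(y),np.cos(y)]]); B,F=[R@p for p in P]
    print(n,'x err from butt, front',(B[0]+lb-ox).round(4),(F[0]-lf-ox).round(4),'y err',((B+F)[1]/2-oy).round(4))
"
```

```text
slim x err from butt, front 0.0038 0.0032 y err -0.0002
skinner x err from butt, front 0.0024 0.004 y err 0.0
hunter x err from butt, front -0.0007 0.0083 y err -0.0001
cleaver x err from butt, front 0.0035 0.0083 y err 0.0003
```

```bash
python3 -c "
from plant import ctrl
print(ctrl.sign_off())"
```

```text
the job is handed in; nothing more can be done
None
```

I laid all four knives into their matching trays, left the bottle and loupe untouched, and handed the job in at about 35 s; the last check put each knife within about 8 mm along and 1 mm across of centred, but no verdict came back.

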